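# Open the safety cap of the wood-oil bottle in its cradle

### The arm

A 6-joint arm with a two-finger parallel gripper is mounted at the origin on the work surface. World frame = base frame: x ahead of the robot, y to its left, z up, the work surface at z = 0. Lengths are in m, angles in rad, forces in N, time in s.
With the tool pointing down it reaches from about 0.35 to 0.85 m from the base axis. Payload 8.1 kg.
Tool frame: the origin (TCP) lies between the finger pads; the fingertips stand 11 mm ahead of it and the grasp point (between the pads) lies 8 mm behind it (tips_ahead is the z of the fingertips in the tool frame, in m); z points along the fingers, y is the line along which they close (so a half turn about z gives the same grasp; the last joint's range is limited). The gripper opens to 93 mm and grips with 3 to 60 N. Pads are 15 mm wide; open, the fingers measure 128 mm over their backs; the gripper's body (75 mm by 188 mm) begins 65 mm behind the grasp point.
Start: joints at [-1.289, 0.13, 1.488, -0, 1.523, -0.085], TCP at [0.215, -0.56, 0.23] pointing down, gripper open.
Joint ranges: [-2.96, 2.96], [-0.89, 2.26], [0.02, 2.5], [-1.34, 4.48], [0, 2.73], [-2.66, 2.66]. Speed limits (rad/s): [2.39, 2.39, 2.79, 3.14, 3.14, 3.14].

### API

Orientations are given as a rotation vector (axis times angle).
In Python, from plant import read_state, read_camera, close_job, tips_ahead gives the robot as it stands. The module is installed in compiled form; this text tells all that it offers.
- The arm moves only by the tool move_arm, never from a script. Its argument "plan" is a list of rows, each a list of 7 numbers: the turn, a rotation vector about the tool's x, y, z in units of 6 degrees (1.0 is 6 degrees), then the shift along the tool's x, y, z in units of 25 mm (1.0 is 25 mm), then the finger opening in mm, from 0 to 93. A call has exactly 10 rows; each row shifts and turns the commanded pose from where the row before left it, along the tool's axes as they then stand; what a row does not reach is not made up. A row lasts 1/10 s, in which the tool goes at most 50 mm and 8.59 degrees, less where a joint would pass 70% of its speed; a pose out of reach is approached as far as the arm can. A call is refused whole if a number of a shift passes 1 or a number of a turn 1, either way. A call with a gripper value outside its range is refused whole. The fingers move at their own pace and stop on an object; "force" is the grip in N (left out, the last holds). Time passes only in rows, so rows that do not move let the fingers close, or fill a call up. It gives the time, the measured TCP pose, the force, the opening and the grip force at its end, in the units of the state.
- read_state(): the state, without advancing time (a new reading comes with each control period).
- read_camera(name): name is "scene" or "side" or "wrist"; returns a dict with "frame" (480x640x3 uint8, red, green, blue), "z_map" (480x640 float32, m along the optical axis (not along the pixel's ray), 0 where there is no reading), "fx", "fy", "cx", "cy" (pixels), "rvec" (rotation vector, rad) and "tvec" (3), from world to camera coordinates, as OpenCV has them. Camera axes: x right, y down, z forward; pixel columns grow to the right and rows downward; lengths in m; the calibration is good to about 2 mm. A picture is of the moment at which its call begins.
- close_job(): hands the job in; it is judged then, once.
The state is a dict: "t": time; "q": joint angles; "dq": joint speeds; "joint_torque": joint torques, N m; "tool_pos": TCP position; "orientation": TCP orientation; "force": force on the tool from outside, world axes, zero at the start; "wrist_torque": the same for the moment, N m; "opening": finger opening in m; "gripper_force": force on a finger pad.
Only numpy, scipy, OpenCV 4.12 (cv2) and the standard library are available. Lean on these libraries where they do the work, as an engineer would, in place of code of your own. Each camera call takes 0.05 s, during which the arm holds its last target. There are 200 camera calls.

### The job

Put the square wooden riser block flat on the floor of the four-cornered metal cradle, then stand the square oil bottle upright and squarely in the cradle on top of the riser. Then open the bottle: press its push-and-turn safety cap down against the spring, keep it down while turning it counter-clockwise (seen from above) a little under a quarter turn until it is free, and lift it straight up. Finish while still holding the cap level in the gripper, about 8 cm above where it sat and over the bottle, with bottle and riser left standing in the cradle and the other things on the table left where they are.

Things in the scene. Friction and masses are not known exactly. Their poses are not given: they have to be found in the camera images.
- cradle: Dark metal cradle fixed to the table. Base plate 92 x 92 mm, 6 mm thick; four L-shaped corner angles (4 mm sheet) rise to 67 mm above the table round a square pocket 57 x 57 mm (sides along x and y), flared outward over the top 11 mm. The middle 35 mm of each pocket side is open, for the fingers. Origin: centre of the plate's underside, on the table; pocket floor at z = 6 mm.
- riser: Loose plain wooden block, 50 x 50 mm (along x and y), 30 mm high, about 90 g. Origin: centre of its underside. Any of its four sides may face any side of the pocket.
- bottle: Loose square grey plastic bottle, body 52 x 52 mm (along x and y), 92 mm high to its flat shoulder, 125 mm with the round white cap, about 350 g. Origin: centre of its underside, z up; 36 mm above the cradle's origin once seated on the riser. Any of its four sides may face any side of the pocket, which keeps it from turning more than about 6 degrees.
- cap: White round ribbed safety cap, 46 mm across, 26 mm high, 25 g, on the bottle's axis. Origin: centre of its underside, 99 mm above the bottle's origin and 7 mm above the shoulder as it sits; z up, x starts along the bottle's x.
- cap_top (a point): Centre of the cap's flat top, 26 mm above its underside. A spring holds the cap up (4.5 N, plus 1.5 N per mm); it goes down 5 mm to a hard stop. Unpressed, a tooth lets it turn only a few degrees; 3.6 mm down or more it turns counter-clockwise seen from above and is free to lift after 45 degrees relative to the bottle (best 60 to 90; beyond 130 it catches again).
- tile_stack: Bystander, to be left alone: a small stack of four stone and clay tile samples, 60 x 45 mm, 36 mm high. Origin: under its middle.
- wax_tin: Bystander, to be left alone: a low round tin, 48 mm across, 32 mm high. Origin: under its middle.
- chip_box: Bystander, to be left alone: a paper box of colour chips, 44 x 55 mm, 45 mm high. Origin: under its middle.
- long_block: Bystander, to be left alone: an oblong dark wood sample, 75 x 30 mm, 24 mm high (not the riser). Origin: under its middle.
- slat_panel: Bystander, to be left alone: a slatted panel sample lying flat, 120 x 85 mm, 16 mm high. Origin: under its middle.
- oil_jar: Bystander, to be left alone: a round amber jar with a metal lid, 64 mm across, 100 mm high. Origin: under its middle.
- scraper: Bystander, to be left alone: a spatula-like scraper lying flat. Origin: on its underside.

How it is judged:
By the outcome, as a careful person would: the job done as asked, in the order asked, and still so for the second after the job is handed in, while the arm keeps its last pose, push and grip.
It also fails if it takes over 69 s, if anything falls off the work surface, if the arm or the gripper's body presses on something with over 40 N, if the wrist force passes 120 N, or if a joint passes its speed limit or range.

## Working session

There is one attempt and no reset: what is moved stays moved. The work goes in short steps, Python scripts to look and compute and a tool call to move; the robot and the scene stay as the last step left them, time stands still between calls to the robot, and variables do not carry over. Pictures are saved under pics/ and viewed, at most 10 in all, crops included, and the job is handed in when it is done.

Besides the shell and the picture viewer there is one more tool, called after "Call:" as name(argument=value, ...), one argument or row to a line, values as JSON. move_arm: Moves the arm, as the interface text tells. Its arguments: {"type":"object","properties":{"plan":{"type":"array","items":{"type":"array","items":{"type":"number"}}},"force":{"type":"number"}},"required":["plan"]}

```bash
mkdir -p pics
cat > h.py <<'E'
import numpy as np, cv2
from plant import *
def cam(n):
    c=read_camera(n); c['R']=cv2.Rodrigues(np.array(c['rvec'],float))[0]; c['t']=np.array(c['tvec'],float); return c
def pts(c):
    v,u=np.mgrid[0:480,0:640]; z=c['z_map']
    P=np.stack([(u-c['cx'])/c['fx']*z,(v-c['cy'])/c['fy']*z,z],-1)
    W=(P-c['t'])@c['R']; W[z==0]=np.nan; return W
def save(c,f): cv2.imwrite('pics/'+f,cv2.cvtColor(c['frame'],cv2.COLOR_RGB2BGR))
E
python3 - <<'E'
from h import *
a=cam('scene');b=cam('side')
np.save('sc.npy',pts(a));np.save('sd.npy',pts(b))
im=np.hstack([a['frame'],b['frame']])
save(a,'a.png');save(b,'b.png')
for c in(a,b): print(c['fx'],-c['R'].T@c['t'],c['R'][2])
s=read_state();print(s,tips_ahead)
E
```

```text
575.9647475248969 [ 1.55409076 -0.15967318  1.04905477] [-0.71416074  0.10376635 -0.69224778]
503.7582036284774 [0.09686517 0.70895162 0.90831959] [ 0.42091524 -0.60479147 -0.67606038]
{'t': 0.1, 'q': array([-1.28944640e+00,  1.31132133e-01,  1.48915410e+00,  9.66060293e-06,
        1.52298930e+00, -8.53874775e-02]), 'dq': array([-0.00069584, -0.00216509, -0.00238142,  0.00043289,  0.00148219,
        0.00026094]), 'joint_torque': array([ 1.56072249e-03, -5.61340821e+01, -4.93096089e+01,  7.70392525e-02,
        2.91462574e-02, -4.40628526e-05]), 'tool_pos': array([ 0.21503802, -0.55961811,  0.22867349]), 'orientation': array([-3.08727636e+00, -5.72540597e-01,  2.43381830e-04]), 'force': array([-0.26260336,  0.42821137, -0.81889705]), 'wrist_torque': array([-0.03180072,  0.03475232,  0.02598016]), 'gripper_force': 0.0, 'opening': 0.092903344958428} 0.011
```

View pics/a.png

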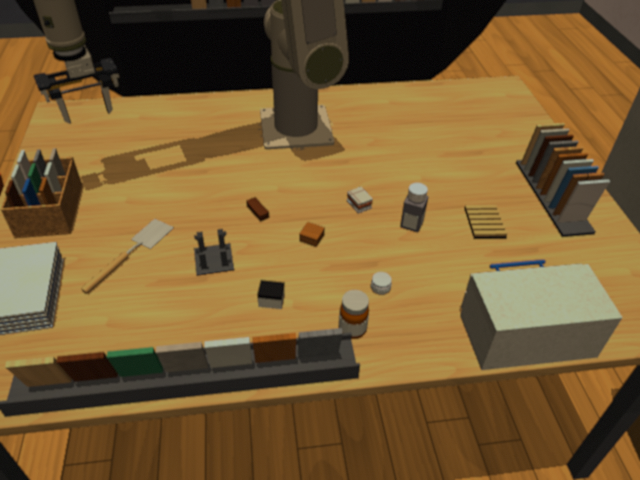

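View pics/b.png

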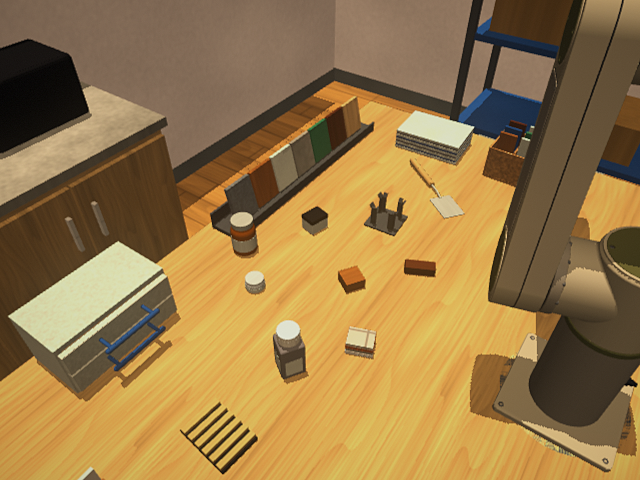

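The scene picture shows the cradle at about (214,255), the riser at (312,233), the bottle at (414,207) and the long block at (258,208). In the side picture they are at (386,215), (351,279), (289,350) and (420,268).

Run:
```python
from h import *
for f,boxes in(('sc.npy',dict(riser=(295,218,330,250),bottle=(398,180,434,235),cradle=(188,225,240,276),long=(243,195,273,223),tiles=(344,185,376,213))),('sd.npy',dict(riser=(330,260,372,298),bottle=(265,315,312,382),cradle=(358,186,412,238),long=(400,255,440,280),tiles=(340,322,382,360)))):
    W=np.load(f)
    for k,(a,b,c,d) in boxes.items():
        P=W[b:d,a:c].reshape(-1,3);P=P[~np.isnan(P[:,0])];z=P[:,2]
        h={'riser':(.025,.04),'bottle':(.118,.135),'cradle':(.003,.012),'long':(.018,.03),'tiles':(.03,.045)}[k]
        print(f,k,'z pct',np.percentile(z,[2,50,98]).round(3))
        for hh in [h]+([(.01,.125)] if k=='bottle' else [(.03,.08)] if k=='cradle' else []):
            Q=P[(z>hh[0])&(z<hh[1])]
            if len(Q)<5: print('few');continue
            r=cv2.minAreaRect(Q[:,:2].astype(np.float32)*1000)
            print('  ',hh,len(Q),'mean',Q.mean(0).round(4),'bb',Q.min(0).round(3),Q.max(0).round(3),'rect',np.round(r[0],1),np.round(r[1],1),round(r[2],1))
```

```text
sc.npy riser z pct [-0.002  0.004  0.035]
   (0.025, 0.04) 306 mean [ 0.5097 -0.0138  0.0314] bb [ 0.473 -0.046  0.025] [0.542 0.021 0.038] rect [507.1 -13.5] [51.1 55.4] 59.1
sc.npy bottle z pct [-0.002  0.008  0.128]
   (0.118, 0.135) 209 mean [0.4894 0.2557 0.1258] bb [0.458 0.234 0.118] [0.513 0.28  0.133] rect [486.1 257.5] [45.7 51.6] 61.1
   (0.01, 0.125) 825 mean [0.5037 0.2501 0.0704] bb [0.458 0.221 0.01 ] [0.524 0.29  0.125] rect [488.6 255.8] [53.3 62.8] 55.7
sc.npy cradle z pct [-0.002  0.005  0.067]
   (0.003, 0.012) 1258 mean [ 0.5359 -0.2626  0.0065] bb [ 0.423 -0.329  0.003] [ 0.614 -0.196  0.012] rect [ 518.6 -265.8] [133.1 187.1] 87.8
   (0.03, 0.08) 379 mean [ 0.5512 -0.2648  0.0535] bb [ 0.513 -0.304  0.03 ] [ 0.597 -0.225  0.071] rect [ 554.  -263.8] [81.8 77.4] 3.8
sc.npy long z pct [-0.001  0.004  0.03 ]
   (0.018, 0.03) 238 mean [ 0.3948 -0.1452  0.0252] bb [ 0.349 -0.173  0.018] [ 0.434 -0.117  0.03 ] rect [ 390.9 -145.3] [85.4 34.5] 26.9
sc.npy tiles z pct [-0.002  0.008  0.042]
   (0.03, 0.045) 281 mean [0.3954 0.1317 0.0374] bb [0.356 0.101 0.03 ] [0.431 
[... 497 characters left out ...]
85.6 257.8] [52.5 53.5] 57.4
sd.npy cradle z pct [-0.002  0.003  0.065]
   (0.003, 0.012) 836 mean [ 0.5622 -0.2767  0.006 ] bb [ 0.47  -0.442  0.003] [ 0.699 -0.163  0.012] rect [ 574.8 -302.4] [157.8 236.3] 31.8
   (0.03, 0.08) 338 mean [ 0.5558 -0.2646  0.0517] bb [ 0.513 -0.309  0.03 ] [ 0.595 -0.223  0.071] rect [ 554.9 -264.9] [78.2 84. ] 5.4
sd.npy long z pct [-0.002  0.004  0.028]
   (0.018, 0.03) 320 mean [ 0.3911 -0.1432  0.0244] bb [ 0.354 -0.175  0.018] [ 0.433 -0.116  0.029] rect [ 391.7 -144.2] [73.5 36.3] 26.1
sd.npy tiles z pct [-0.002  0.004  0.04 ]
   (0.03, 0.045) 523 mean [0.3924 0.1338 0.0368] bb [0.359 0.103 0.03 ] [0.427 0.163 0.043] rect [393.3 132.1] [58.1 48.8] 22.0
```

Call:
move_arm(
  plan=[
    [0,0,0,0.94,-0.81,0,93],
    [0,0,0,0.94,-0.81,0,93],
    [0,0,0,0.94,-0.81,0,93],
    [0,0,0,0.94,-0.81,0,93],
    [0,0,0,0.94,-0.81,0,93],
    [0,0,0,0.94,-0.81,0,93],
    [0,0,0,0.94,-0.81,0,93],
    [0,0,0,0.94,-0.81,0,93],
    [0,0,0,0.94,-0.81,0,93],
    [0,0,0,0.94,-0.81,0,93],
  ],
  force=20,
)

```text
t: 1.1
tool_pos: [0.3622, -0.2854, 0.2293]
orientation: [-3.088, -0.573, 0.0]
force: [0.3, -0.6, 0.4]
opening: 0.093
gripper_force: 0.0
```

Call:
move_arm(
  plan=[
    [0,0,0,0.94,-0.81,0,93],
    [0,0,0,0.94,-0.81,0,93],
    [0,0,0,0.94,-0.81,0,93],
    [0,0,0,0.94,-0.81,0,93],
    [0,0,0,0.94,-0.81,0,93],
    [0,0,0,0.94,-0.81,0,93],
    [0,0,0,0.94,-0.81,0,93],
    [0,0,0,0.94,-0.81,0,93],
    [0,0,0,0.94,-0.81,0,93],
    [0,0,0,0.94,-0.81,0,93],
  ],
)

```text
t: 2.1
tool_pos: [0.5089, -0.0122, 0.2292]
orientation: [-3.089, -0.573, 0.001]
force: [-0.6, -0.6, 0.5]
opening: 0.0931
gripper_force: 0.0
```

Call:
move_arm(
  plan=[
    [0,0,-0.7,0,0,0.2,93],
    [0,0,-0.7,0,0,0.2,93],
    [0,0,-0.7,0,0,0.2,93],
    [0,0,-0.7,0,0,0.2,93],
    [0,0,-0.7,0,0,0.2,93],
    [0,0,-0.7,0,0,0.2,93],
    [0,0,-0.7,0,0,0.2,93],
    [0,0,-0.7,0,0,0.2,93],
    [0,0,-0.57,0,0,0.2,93],
    [0,0,0,0,0,0,93],
  ],
)

```text
t: 3.1
tool_pos: [0.5079, -0.0134, 0.1834]
orientation: [-2.745, -1.525, 0.003]
force: [0.5, -1.6, -0.4]
opening: 0.0931
gripper_force: 0.0
```

```bash
cat >> h.py <<'E'
def pose():
    s=read_state(); R=cv2.Rodrigues(np.array(s['orientation'],float))[0]
    print('t',round(s['t'],2),'p',np.round(s['tool_pos'],4),'yaw_y',round(np.degrees(np.arctan2(R[1,1],R[0,1])),2),'zax',R[:,2].round(4),'F',np.round(s['force'],1),'op',round(s['opening'],4),'gf',round(s['gripper_force'],1),'q',np.round(s['q'],2))
    return s,R
def go(p,yaw=None):
    """needed shift in tool axes (units), and z turn (units)"""
    s,R=pose(); d=R.T@(np.array(p)-s['tool_pos'])/.025
    y=np.degrees(np.arctan2(R[1,1],R[0,1])); print('shift units',d.round(2),'turn z units',None if yaw is None else round(-((yaw-y+180)%360-180)/6,2))
def top(c,box,h):
    W=pts(c); m=(abs(W[...,2]-h)<.006)&(W[...,0]>box[0])&(W[...,0]<box[1])&(W[...,1]>box[2])&(W[...,1]<box[3])
    m=cv2.morphologyEx(m.astype(np.uint8),cv2.MORPH_OPEN,np.ones((5,5)))
    n,l,s,_=cv2.connectedComponentsWithStats(m); k=1+s[1:,4].argmax(); 
    Q=W[l==k]; v,u=np.nonzero(l==k)
    # rectangle on plane z=h via rays
    d=np.stack([(u-c['cx'])/c['fx'],(v-c['cy'])/c['fy'],np.ones(len(u))],-1)@c['R']; o=-c['R'].T@c['t']
    X=o+d*((h-o[2])/d[:,2])[:,None]
    r=cv2.minAreaRect(X[:,:2].astype(np.float32)*1000); print('rect',np.round(r[0],1),np.round(r[1],1),round(r[2],2),'mean',X.mean(0).round(4),'z',Q[:,2].mean().round(4),len(u)); return r
E
python3 - <<'E'
from h import *
c=cam('wrist');save(c,'c.png')
top(c,(.45,.57,-.07,.05),.03)
go((.5076,-.0136,.016),-32)
E
```

```text
rect [508.7 -12.7] [49.9 49.7] 57.49 mean [ 0.5091 -0.0122  0.03  ] z 0.0298 3798
t 3.15 p [ 0.5081 -0.0134  0.1839] yaw_y -32.04 zax [-1.5e-03  2.0e-04 -1.0e+00] F [0.3 0.5 1.2] op 0.0929 gf 0.0 q [-0.13 -0.09  1.8   0.    1.44  0.43]
shift units [-0.01 -0.    6.72] turn z units -0.01
```

View pics/c.png

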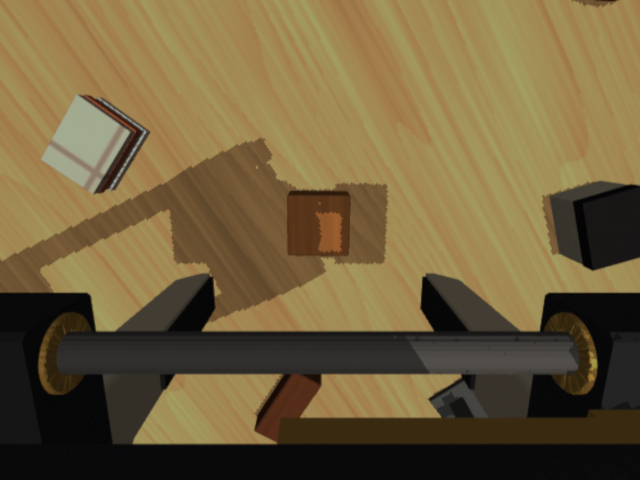

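The wrist view shows the riser at (318,224), square to the fingers and centred between them. I descend and grip.

Call:
move_arm(
  plan=[
    [0,0,0.05,0,0,0.9,93],
    [0,0,0,0,0,0.9,93],
    [0,0,0,0,0,0.9,93],
    [0,0,0,0,0,0.9,93],
    [0,0,0,0,0,0.9,93],
    [0,0,0,0,0,0.9,93],
    [0,0,0,0,0,0.7,93],
    [0,0,0,0,0,0.4,93],
    [0,0,0,0,0,0.2,93],
    [0,0,0,0,0,0,93],
  ],
)

```text
t: 4.15
tool_pos: [0.5086, -0.0135, 0.017]
orientation: [-2.751, -1.516, 0.001]
force: [0.3, 0.5, 1.0]
opening: 0.0927
gripper_force: 0.0
```

Call:
move_arm(
  plan=[
    [0,0,0,0,0,0,40],
    [0,0,0,0,0,0,40],
    [0,0,0,0,0,0,40],
    [0,0,0,0,0,0,40],
    [0,0,0,0,0,0,40],
    [0,0,0,0,0,0,40],
    [0,0,0,0,0,0,40],
    [0,0,0,0,0,0,40],
    [0,0,0,0,0,0,40],
    [0,0,0,0,0,0,40],
  ],
)

```text
t: 5.15
tool_pos: [0.5087, -0.0135, 0.0172]
orientation: [2.751, 1.517, 0.0]
force: [-0.9, 0.6, 2.2]
opening: 0.05
gripper_force: 20.0
```

Run:
```python
from h import *
go((.5545,-.264,.16),4.5)
```

```text
t 5.15 p [ 0.5087 -0.0135  0.0172] yaw_y -32.26 zax [ 0. -0. -1.] F [-0.9  0.6  2.2] op 0.05 gf 20.0 q [-0.13  0.1   1.93 -0.    1.11  0.44]
shift units [-7.5   6.9  -5.71] turn z units -6.13
```

Call:
move_arm(
  plan=[
    [0,0,0,0,0,-0.3,40],
    [0,0,0,0,0,-0.6,40],
    [0,0,0,0,0,-0.8,40],
    [0,0,0,0,0,-0.8,40],
    [0,0,0,0,0,-0.8,40],
    [0,0,0,0,0,-0.8,40],
    [0,0,0,0,0,-0.8,40],
    [0,0,0,-0.5,0.5,-0.7,40],
    [0,0,0,-0.5,0.5,-0.6,40],
    [0,0,0,-0.5,0.5,0,40],
  ],
)

```text
t: 6.15
tool_pos: [0.522, -0.066, 0.1754]
orientation: [2.748, 1.516, 0.005]
force: [1.6, -1.0, -1.3]
opening: 0.0497
gripper_force: 20.0
```

Call:
move_arm(
  plan=[
    [0,0,0,-0.6,0.54,0,40],
    [0,0,0,-0.6,0.54,0,40],
    [0,0,0,-0.6,0.54,0,40],
    [0,0,0,-0.6,0.54,0,40],
    [0,0,0,-0.6,0.54,0,40],
    [0,0,0,-0.6,0.54,0,40],
    [0,0,0,-0.6,0.54,0,40],
    [0,0,0,-0.6,0.54,0,40],
    [0,0,0,-0.6,0.54,0,40],
    [0,0,0,-0.6,0.54,0,40],
  ],
)

```text
t: 7.15
tool_pos: [0.5545, -0.2652, 0.1722]
orientation: [-2.751, -1.517, 0.0]
force: [-0.7, 0.5, -1.1]
opening: 0.0499
gripper_force: 20.0
```

Call:
move_arm(
  plan=[
    [0,0,-0.68,0,0,0,40],
    [0,0,-0.68,0,0,0,40],
    [0,0,-0.68,0,0,0,40],
    [0,0,-0.68,0,0,0,40],
    [0,0,-0.68,0,0,0,40],
    [0,0,-0.68,0,0,0,40],
    [0,0,-0.68,0,0,0,40],
    [0,0,-0.68,0,0,0,40],
    [0,0,-0.68,0,0,0,40],
    [0,0,0,0,0,0,40],
  ],
)

```text
t: 8.15
tool_pos: [0.5544, -0.2644, 0.1722]
orientation: [-2.132, -2.307, 0.0]
force: [0.9, -0.0, -0.5]
opening: 0.0496
gripper_force: 20.0
```

Run:
```python
from h import *
c=cam('wrist');save(c,'d.png');np.save('w.npy',pts(c))
W=np.load('w.npy')
for n,A in(('wr',W),('sc',np.load('sc.npy')),('sd',np.load('sd.npy'))):
    P=A.reshape(-1,3);P=P[~np.isnan(P[:,0])]
    P=P[(abs(P[:,0]-.555)<.06)&(abs(P[:,1]+.264)<.06)]
    for lo,hi in((.0615,.072),(.03,.055)):
        Q=P[(P[:,2]>lo)&(P[:,2]<hi)]
        if len(Q)<8: print(n,'few');continue
        r=cv2.minAreaRect(Q[:,:2].astype(np.float32)*1000);print(n,lo,len(Q),Q.mean(0).round(4),np.round(r[0],1),np.round(r[1],1),round(r[2],2))
pose()
```

```text
wr 0.0615 820 [ 0.5523 -0.2347  0.065 ] [ 552.2 -235.9] [78.4 21.6] 4.47
wr 0.03 137 [ 0.5522 -0.2385  0.0439] [ 552.5 -239. ] [64.8 15.1] 4.51
sc 0.0615 134 [ 0.5499 -0.2666  0.0664] [ 554.  -263.8] [81.8 77.4] 3.84
sc 0.03 182 [ 0.5557 -0.264   0.0423] [ 553.9 -264.1] [69.1 65.1] 4.47
sd 0.0615 98 [ 0.5571 -0.265   0.0656] [ 554.9 -264.9] [78.2 84. ] 5.43
sd 0.03 185 [ 0.5543 -0.262   0.0424] [ 555.3 -263.2] [67.3 68.9] 4.12
t 8.2 p [ 0.5544 -0.2643  0.1722] yaw_y 4.37 zax [-1.e-04  0.e+00 -1.e+00] F [-0.3 -0.5 -0.9] op 0.0501 gf 20.0 q [-0.53  0.2   1.52 -0.    1.43 -0.6 ]
```

View pics/d.png

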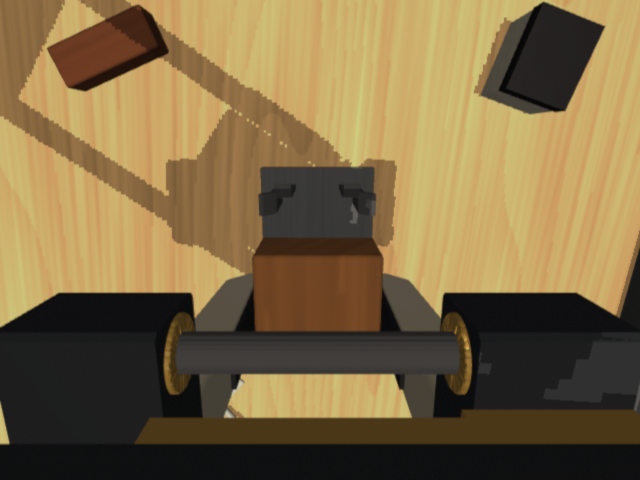

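The wrist view shows the two near corner posts at (277,195) and (357,195), symmetric about the riser. That agrees with a cradle at (0.5545, -0.264), yaw 4.5°, so I lower the riser.

Call:
move_arm(
  plan=[
    [0,0,0,0,0,0.8,40],
    [0,0,0,0,0,0.8,40],
    [0,0,0,0,0,0.8,40],
    [0,0,0,0,0,0.6,40],
    [0,0,0,0,0,0.6,40],
    [0,0,0,0,0,0.6,40],
    [0,0,0,0,0,0.6,40],
    [0,0,0,0,0,0.6,40],
    [0,0,0,0,0,0.5,40],
    [0,0,0,0,0,0,40],
  ],
)

```text
t: 9.2
tool_pos: [0.5541, -0.2638, 0.023]
orientation: [-2.133, -2.305, 0.0]
force: [-0.0, -0.7, -1.0]
opening: 0.0496
gripper_force: 20.0
```

Run:
```python
from h import *
go((.5545,-.264,.0235),4.5)
```

```text
t 9.2 p [ 0.5541 -0.2638  0.023 ] yaw_y 4.45 zax [-1.e-03  7.e-04 -1.e+00] F [-0.  -0.7 -1. ] op 0.0496 gf 20.0 q [-0.53  0.35  1.62  0.    1.17 -0.61]
shift units [-0.01  0.02 -0.02] turn z units -0.01
```

Call:
move_arm(
  plan=[
    [0,0,0,0,0,0,60],
    [0,0,0,0,0,0,93],
    [0,0,0,0,0,0,93],
    [0,0,0,0,0,0,93],
    [0,0,0,0,0,-0.5,93],
    [0,0,0,0,0,-1,93],
    [0,0,0,0,0,-1,93],
    [0,0,0,0,0,-1,93],
    [0,0,0,0,0,-1,93],
    [0,0,0,0,0,-1,93],
  ],
)

```text
t: 10.2
tool_pos: [0.5546, -0.2642, 0.1645]
orientation: [2.133, 2.305, 0.0]
force: [0.6, -0.9, 0.5]
opening: 0.0929
gripper_force: 0.0
```

Call:
move_arm(
  plan=[
    [0,0,0,0,0,-1,93],
    [0,0,0,0,0,-1,93],
    [0,0,0,0.5,0,-0.4,93],
    [0,0,0,1,0,0,93],
    [0,0,0,1,0,0,93],
    [0,0,0,1,0,0,93],
    [0,0,0,1,0,0,93],
    [0,0,0,1,0,0,93],
    [0,0,0,1,0,0,93],
    [0,0,0,1,0,0,93],
  ],
)

```text
t: 11.2
tool_pos: [0.5392, -0.0753, 0.2219]
orientation: [-2.133, -2.306, 0.0]
force: [0.1, 0.7, 0.6]
opening: 0.0932
gripper_force: 0.0
```

Call:
move_arm(
  plan=[
    [0,0,0,1,-0.11,0,93],
    [0,0,0,1,-0.11,0,93],
    [0,0,0,1,-0.11,0,93],
    [0,0,0,1,-0.11,0,93],
    [0,0,0,1,-0.11,0,93],
    [0,0,0,1,-0.11,0,93],
    [0,0,0,1,-0.11,0,93],
    [0,0,0,1,-0.11,0,93],
    [0,0,0,1,-0.11,0,93],
    [0,0,0,1,-0.11,0,93],
  ],
)

```text
t: 12.2
tool_pos: [0.4919, 0.1715, 0.2219]
orientation: [-2.133, -2.306, 0.0]
force: [-0.1, 0.2, -1.0]
opening: 0.0929
gripper_force: 0.0
```

Call:
move_arm(
  plan=[
    [0,0,0,1,0,0,93],
    [0,0,0,1,0,0,93],
    [0,0,0,1,0,0,93],
    [0,0,0.89,0.5,0,0,93],
    [0,0,0.89,0,0,0,93],
    [0,0,0.89,0,0,0,93],
    [0,0,0.89,0,0,0,93],
    [0,0,0.89,0,0,0,93],
    [0,0,0.89,0,0,0,93],
    [0,0,0.89,0,0,0,93],
  ],
)

```text
t: 13.2
tool_pos: [0.4852, 0.2576, 0.2219]
orientation: [-2.762, -1.496, 0.001]
force: [-0.7, 1.2, -0.4]
opening: 0.0928
gripper_force: 0.0
```

Run:
```python
from h import *
c=cam('wrist')
top(c,(.42,.55,.19,.33),.125)
top(c,(.42,.55,.19,.33),.092)
go((.486,.2577,.068),-33)
a=cam('scene');W=pts(a);save({'frame':np.hstack([cv2.resize(a['frame'][205:285,170:270],(400,320)),cv2.resize(c['frame'],(400,320))])},'e.png')
P=W.reshape(-1,3);P=P[(abs(P[:,0]-.554)<.015)&(abs(P[:,1]+.264)<.015)];print('riser top z',np.percentile(P[:,2],[10,50,90]).round(4))
```

```text
rect [487.4 257.9] [45.7 44.9] 56.85 mean [0.4876 0.2582 0.125 ] z 0.1248 3664
rect [496.3 271.7] [19.2 50.8] 56.85 mean [0.4979 0.2743 0.092 ] z 0.091 983
t 13.25 p [0.4853 0.2576 0.2219] yaw_y -33.45 zax [-7.e-04 -0.e+00 -1.e+00] F [0.4 0.8 0.6] op 0.0934 gf 0.0 q [ 0.39 -0.    1.64  0.    1.5   0.98]
shift units [0.02 0.02 6.15] turn z units -0.07
riser top z [-0.7508  0.0363  0.0396]
```

View pics/e.png

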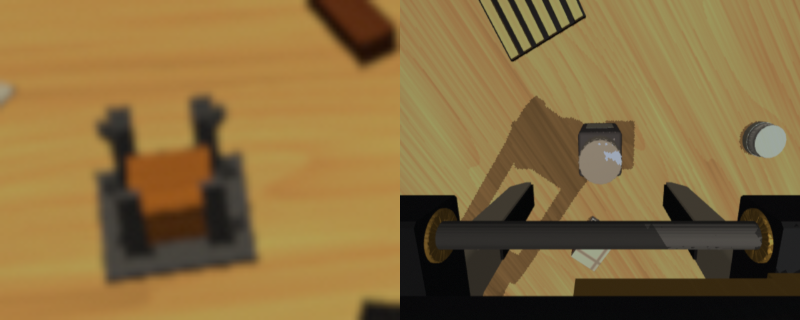

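The left crop shows the riser flat between the four posts, with its top at z 0.036. On the right the bottle cap is at (600,160), centred between the fingers.

Call:
move_arm(
  plan=[
    [0,0,-0.06,0.05,0.05,0.8,93],
    [0,0,0,0,0,0.8,93],
    [0,0,0,0,0,0.8,93],
    [0,0,0,0,0,0.8,93],
    [0,0,0,0,0,0.8,93],
    [0,0,0,0,0,0.8,93],
    [0,0,0,0,0,0.7,93],
    [0,0,0,0,0,0.5,93],
    [0,0,0,0,0,0.15,93],
    [0,0,0,0,0,0,93],
  ],
)

```text
t: 14.3
tool_pos: [0.4875, 0.2575, 0.0681]
orientation: [-2.754, -1.511, 0.001]
force: [-0.9, -0.4, -0.1]
opening: 0.0929
gripper_force: 0.0
```

Call:
move_arm(
  plan=[
    [0,0,0,0,0,0,40],
    [0,0,0,0,0,0,40],
    [0,0,0,0,0,0,40],
    [0,0,0,0,0,0,40],
    [0,0,0,0,0,0,40],
    [0,0,0,0,0,0,40],
    [0,0,0,0,0,0,40],
    [0,0,0,0,0,0,40],
    [0,0,0,0,0,0,40],
    [0,0,0,0,0,0,40],
  ],
  force=30,
)

```text
t: 15.3
tool_pos: [0.488, 0.2576, 0.0685]
orientation: [-2.755, -1.51, -0.0]
force: [-1.5, 0.4, 2.3]
opening: 0.0519
gripper_force: 30.0
```

Run:
```python
from h import *
go((.5545,-.264,.21),4.5)
```

```text
t 15.3 p [0.488  0.2576 0.0685] yaw_y -32.56 zax [ 0.e+00  1.e-04 -1.e+00] F [-1.5  0.4  2.3] op 0.0519 gf 30.0 q [0.39 0.14 1.78 0.   1.22 0.96]
shift units [-16.15  13.47  -5.66] turn z units -6.18
```

Call:
move_arm(
  plan=[
    [0,0,0,0,0,-0.3,40],
    [0,0,0,0,0,-0.6,40],
    [0,0,0,0,0,-0.8,40],
    [0,0,0,0,0,-0.8,40],
    [0,0,0,0,0,-0.8,40],
    [0,0,0,0,0,-0.8,40],
    [0,0,0,0,0,-0.8,40],
    [0,0,0,-0.2,0.17,-0.5,40],
    [0,0,0,-0.4,0.34,-0.26,40],
    [0,0,0,-0.6,0.5,0,40],
  ],
)

```text
t: 16.3
tool_pos: [0.4935, 0.2181, 0.211]
orientation: [2.754, 1.511, 0.002]
force: [-0.1, -0.7, -5.2]
opening: 0.0517
gripper_force: 30.0
```

Call:
move_arm(
  plan=[
    [0,0,0,-0.8,0.67,0,40],
    [0,0,0,-0.8,0.67,0,40],
    [0,0,0,-0.8,0.67,0,40],
    [0,0,0,-0.8,0.67,0,40],
    [0,0,0,-0.8,0.67,0,40],
    [0,0,0,-0.8,0.67,0,40],
    [0,0,0,-0.8,0.67,0,40],
    [0,0,0,-0.8,0.67,0,40],
    [0,0,0,-0.8,0.67,0,40],
    [0,0,0,-0.8,0.67,0,40],
  ],
)

```text
t: 17.3
tool_pos: [0.5257, -0.0421, 0.2091]
orientation: [-2.755, -1.508, 0.002]
force: [-0.3, 0.1, -5.6]
opening: 0.0516
gripper_force: 30.0
```

Call:
move_arm(
  plan=[
    [0,0,0,-0.8,0.67,0,40],
    [0,0,0,-0.8,0.67,0,40],
    [0,0,0,-0.8,0.67,0,40],
    [0,0,0,-0.8,0.67,0,40],
    [0,0,0,-0.8,0.67,0,40],
    [0,0,0,-0.8,0.67,0,40],
    [0,0,0,-0.8,0.66,0,40],
    [0,0,0,-0.7,0.58,0,40],
    [0,0,0,-0.45,0.37,0,40],
    [0,0,0,-0.2,0.16,0,40],
  ],
)

```text
t: 18.3
tool_pos: [0.5542, -0.266, 0.2091]
orientation: [-2.756, -1.507, 0.002]
force: [0.2, -0.1, -5.5]
opening: 0.0519
gripper_force: 30.0
```

Call:
move_arm(
  plan=[
    [0,0,-0.4,0,0,0,40],
    [0,0,-0.7,0,0,0,40],
    [0,0,-0.8,0,0,0,40],
    [0,0,-0.8,0,0,0,40],
    [0,0,-0.8,0,0,0,40],
    [0,0,-0.8,0,0,0,40],
    [0,0,-0.8,0,0,0,40],
    [0,0,-0.7,0,0,0,40],
    [0,0,-0.38,0,0,0,40],
    [0,0,0,0,0,0,40],
  ],
)

```text
t: 19.3
tool_pos: [0.5549, -0.2637, 0.2096]
orientation: [-2.13, -2.308, -0.0]
force: [-0.6, -0.3, -5.7]
opening: 0.0516
gripper_force: 30.0
```

Run:
```python
from h import *
go((.5545,-.264,.1045),4.5)
for n in('scene','side'):
    c=cam(n);P=pts(c).reshape(-1,3);P=P[(abs(P[:,0]-.554)<.06)&(abs(P[:,1]+.264)<.06)&(P[:,2]>.135)&(P[:,2]<.26)]
    g=P[P[:,2]<.22]; r=cv2.minAreaRect(g[:,:2].astype(np.float32)*1000); print(n,'zmin',P[:,2].min().round(4),np.round(r[0],1),np.round(r[1],1),round(r[2],1))
save({'frame':np.hstack([cv2.resize(cam('scene')['frame'][165:285,150:270],(400,400)),cv2.resize(c['frame'][100:260,310:470],(400,400))])},'f.png')
```

```text
t 19.3 p [ 0.5549 -0.2637  0.2096] yaw_y 4.59 zax [-6.e-04  6.e-04 -1.e+00] F [-0.6 -0.3 -5.7] op 0.0516 gf 30.0 q [-0.53  0.18  1.47  0.    1.49 -0.61]
shift units [-0.01 -0.01  4.21] turn z units 0.01
scene zmin 0.1427 [ 573.8 -254.7] [38.3 63.4] 34.3
side zmin 0.1428 [ 550.2 -254. ] [79.6 47.8] 27.7
```

View pics/f.png

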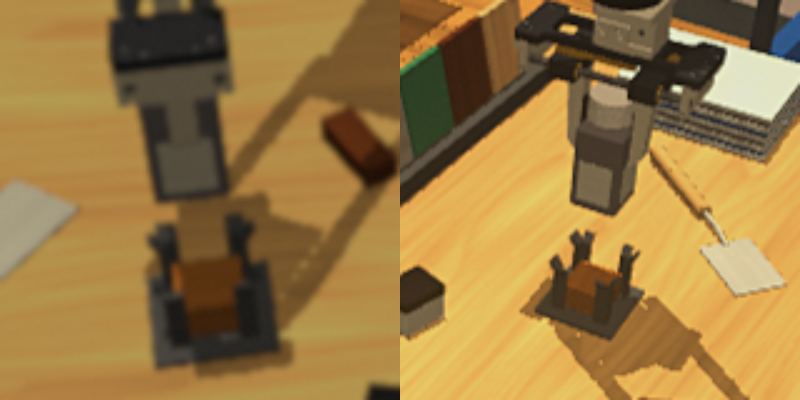

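Both crops show the bottle hanging upright and square above the cradle, with the riser still flat in it. I lower it, watching the force.

Call:
move_arm(
  plan=[
    [0,0,0,0,0,0.5,40],
    [0,0,0,0,0,0.6,40],
    [0,0,0,0,0,0.6,40],
    [0,0,0,0,0,0.5,40],
    [0,0,0,0,0,0.4,40],
    [0,0,0,0,0,0.3,40],
    [0,0,0,0,0,0.3,40],
    [0,0,0,0,0,0.3,40],
    [0,0,0,0,0,0.3,40],
    [0,0,0,0,0,0,40],
  ],
)

```text
t: 20.45
tool_pos: [0.5544, -0.264, 0.1135]
orientation: [-2.131, -2.306, 0.001]
force: [-0.8, -0.1, -6.1]
opening: 0.0518
gripper_force: 30.0
```

Run:
```python
from h import *
go((.5545,-.264,.1045),4.5)
```

```text
t 20.45 p [ 0.5544 -0.264   0.1135] yaw_y 4.52 zax [-0.0016  0.001  -1.    ] F [-0.8 -0.1 -6.1] op 0.0518 gf 30.0 q [-0.53  0.25  1.57  0.    1.32 -0.61]
shift units [-0.    0.    0.36] turn z units 0.0
```

Call:
move_arm(
  plan=[
    [0,0,0,0,0,0.1,40],
    [0,0,0,0,0,0.1,40],
    [0,0,0,0,0,0.1,40],
    [0,0,0,0,0,0.04,40],
    [0,0,0,0,0,0.02,40],
    [0,0,0,0,0,0,40],
    [0,0,0,0,0,0,40],
    [0,0,0,0,0,0,40],
    [0,0,0,0,0,0,40],
    [0,0,0,0,0,0,40],
  ],
)

```text
t: 21.45
tool_pos: [0.5551, -0.2644, 0.1059]
orientation: [2.132, 2.307, 0.0]
force: [0.6, -0.5, -5.4]
opening: 0.0518
gripper_force: 30.0
```

Run:
```python
from h import *
pose()
```

```text
t 21.45 p [ 0.5551 -0.2644  0.1059] yaw_y 4.51 zax [ 0. -0. -1.] F [ 0.6 -0.5 -5.4] op 0.0518 gf 30.0 q [-0.53  0.26  1.57 -0.    1.31 -0.61]
```

Call:
move_arm(
  plan=[
    [0,0,0,0,0,0.04,40],
    [0,0,0,0,0,0.03,40],
    [0,0,0,0,0,0,40],
    [0,0,0,0,0,0,40],
    [0,0,0,0,0,0,48],
    [0,0,0,0,0,0,60],
    [0,0,0,0,0,0,93],
    [0,0,0,0,0,0,93],
    [0,0,0,0,0,0,93],
    [0,0,0,0,0,0,93],
  ],
)

```text
t: 22.45
tool_pos: [0.5552, -0.2644, 0.1042]
orientation: [2.132, 2.307, 0.0]
force: [0.4, -0.6, -0.3]
opening: 0.0874
gripper_force: 0.0
```

Run:
```python
from h import *
pose()
```

```text
t 22.45 p [ 0.5552 -0.2644  0.1042] yaw_y 4.51 zax [ 1.e-04 -1.e-04 -1.e+00] F [ 0.4 -0.6 -0.3] op 0.0874 gf 0.0 q [-0.53  0.26  1.58  0.    1.31 -0.61]
```

Call:
move_arm(
  plan=[
    [0,0,0,0,0,-0.5,93],
    [0,0,0,0,0,-0.8,93],
    [0,0,0,0,0,-0.8,93],
    [0,0,0,0,0,-0.8,93],
    [0,0,0,0,0,-0.8,93],
    [0,0,0,0,0,-0.8,93],
    [0,0,0,0,0,-0.5,93],
    [0,0,0,0,0,0,93],
    [0,0,0,0,0,0,93],
    [0,0,0,0,0,0,93],
  ],
)

```text
t: 23.45
tool_pos: [0.5545, -0.2641, 0.2276]
orientation: [-2.131, -2.306, 0.001]
force: [-0.2, -0.7, 0.9]
opening: 0.093
gripper_force: 0.0
```

Run:
```python
from h import *
B=(.50,.61,-.32,-.21)
w=cam('wrist')
for c in(w,cam('scene'),cam('side')): top(c,B,.161)
top(w,B,.128)
go((.5545,-.264,.147),4.5)
save({'frame':np.hstack([cv2.resize(cam('scene')['frame'][165:285,150:270],(400,400)),cv2.resize(cam('side')['frame'][100:260,310:470],(400,400))])},'g.png')
```

```text
rect [ 555.  -264.8] [45.8 45.3] 4.5 mean [ 0.5549 -0.2642  0.161 ] z 0.1609 4595
rect [ 560.2 -266. ] [40.9 40.9] 0.83 mean [ 0.5583 -0.2651  0.161 ] z 0.1624 195
rect [ 553.9 -262.9] [40.9 49.7] 29.72 mean [ 0.5542 -0.2623  0.161 ] z 0.1612 180
rect [ 554.  -248.9] [50.9 20.1] 4.5 mean [ 0.5539 -0.2453  0.128 ] z 0.1271 1183
t 23.6 p [ 0.5546 -0.2641  0.2278] yaw_y 4.52 zax [-0.0018  0.0011 -1.    ] F [0.6 0.4 0. ] op 0.093 gf 0.0 q [-0.53  0.17  1.45  0.    1.53 -0.61]
shift units [-0.    0.    3.23] turn z units 0.0
```

View pics/g.png

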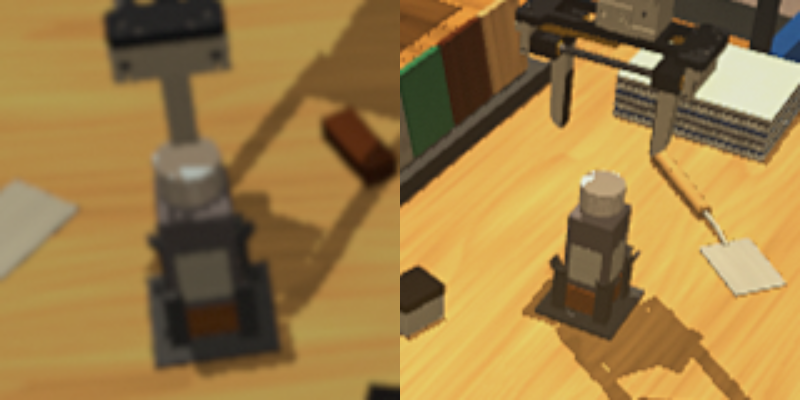

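The bottle stands upright on the riser in the cradle, with its cap at (187,165) in the left crop and (603,190) in the right. The cap top is at (0.555, -0.264, 0.161), so I go down to grip it.

Call:
move_arm(
  plan=[
    [0,0,0.5,0,0,0.4,93],
    [0,0,0.5,0,0,0.5,93],
    [0,0,0.5,0,0,0.5,93],
    [0,0,0.5,0,0,0.5,93],
    [0,0,0.5,0,0,0.4,93],
    [0,0,0.5,0,0,0.4,93],
    [0,0,0.5,0,0,0.3,93],
    [0,0,0.5,0,0,0.2,93],
    [0,0,0,0,0,0,93],
    [0,0,0,0,0,0,93],
  ],
)

```text
t: 24.7
tool_pos: [0.555, -0.2643, 0.149]
orientation: [-2.564, -1.815, 0.0]
force: [0.6, 0.8, 0.1]
opening: 0.0932
gripper_force: 0.0
```

Call:
move_arm(
  plan=[
    [0,0,0,0,0,0,35],
    [0,0,0,0,0,0,35],
    [0,0,0,0,0,0,35],
    [0,0,0,0,0,0,35],
    [0,0,0,0,0,0,35],
    [0,0,0,0,0,0,35],
    [0,0,0,0,0,0,35],
    [0,0,0,0,0,0,35],
    [0,0,0,0,0,0,35],
    [0,0,0,0,0,0,35],
  ],
  force=45,
)

```text
t: 25.7
tool_pos: [0.5552, -0.2644, 0.1492]
orientation: [2.565, 1.813, 0.0]
force: [0.7, 0.1, -0.4]
opening: 0.0448
gripper_force: 45.0
```

Run:
```python
from h import *
go((.5545,-.264,.142),4.5)
```

```text
t 25.7 p [ 0.5552 -0.2644  0.1492] yaw_y -19.48 zax [ 2.e-04 -1.e-04 -1.e+00] F [ 0.7  0.1 -0.4] op 0.0448 gf 45.0 q [-0.53  0.22  1.54 -0.    1.38 -0.19]
shift units [ 0.01 -0.03  0.29] turn z units -4.0
```

Call:
move_arm(
  plan=[
    [0,0,0,0,0,0.05,35],
    [0,0,0,0,0,0.05,35],
    [0,0,0,0,0,0.05,35],
    [0,0,0,0,0,0.04,35],
    [0,0,0,0,0,0,35],
    [0,0,0,0,0,0,35],
    [0,0,0,0,0,0,35],
    [0,0,0,0,0,0,35],
    [0,0,0,0,0,0,35],
    [0,0,0,0,0,0,35],
  ],
)

```text
t: 26.7
tool_pos: [0.5557, -0.2647, 0.146]
orientation: [2.564, 1.813, 0.001]
force: [-1.9, 1.2, 9.4]
opening: 0.0449
gripper_force: 45.0
```

Run:
```python
from h import *
pose()
top(cam('side'),(.50,.61,-.32,-.21),.156)
```

```text
t 26.7 p [ 0.5557 -0.2647  0.146 ] yaw_y -19.48 zax [ 1.6e-03 -9.0e-04 -1.0e+00] F [-1.9  1.2  9.4] op 0.0449 gf 45.0 q [-0.53  0.22  1.54 -0.    1.38 -0.19]
rect [ 561.4 -261.6] [30.9 50. ] 29.81 mean [ 0.5599 -0.2609  0.156 ] z 0.1577 137
```

Call:
move_arm(
  plan=[
    [0,0,0,0,0,0.04,35],
    [0,0,0,0,0,0.04,35],
    [0,0,0,0,0,0,35],
    [0,0,0,0,0,0,35],
    [0,0,-0.3,0,0,0,35],
    [0,0,-0.4,0,0,0,35],
    [0,0,-0.4,0,0,0,35],
    [0,0,-0.4,0,0,0,35],
    [0,0,-0.3,0,0,0,35],
    [0,0,0,0,0,0,35],
  ],
)

```text
t: 27.75
tool_pos: [0.5561, -0.265, 0.1446]
orientation: [2.38, 2.046, 0.002]
force: [-0.6, 0.8, 11.1]
opening: 0.0452
gripper_force: 45.0
```

Run:
```python
from h import *
s,R=pose();print(s['wrist_torque'])
```

```text
t 27.75 p [ 0.5561 -0.265   0.1446] yaw_y -8.62 zax [ 0.0026 -0.0016 -1.    ] F [-0.6  0.8 11.1] op 0.0452 gf 45.0 q [-0.53  0.22  1.54 -0.    1.37 -0.38]
[0.11494491 0.25700537 0.00930162]
```

Call:
move_arm(
  plan=[
    [0,0,-0.6,0,0,0,35],
    [0,0,-0.6,0,0,0,35],
    [0,0,-0.6,0,0,0,35],
    [0,0,-0.6,0,0,0,35],
    [0,0,-0.6,0,0,0,35],
    [0,0,-0.6,0,0,0,35],
    [0,0,-0.6,0,0,0,35],
    [0,0,-0.6,0,0,0,35],
    [0,0,-0.6,0,0,0,35],
    [0,0,-0.6,0,0,0,35],
  ],
)

```text
t: 28.75
tool_pos: [0.5562, -0.2649, 0.1446]
orientation: [1.629, 2.683, 0.0]
force: [-1.3, 0.4, 10.8]
opening: 0.0451
gripper_force: 45.0
```

Run:
```python
from h import *
s,R=pose();print(s['wrist_torque'])
```

```text
t 28.75 p [ 0.5562 -0.2649  0.1446] yaw_y 27.47 zax [ 0.0029 -0.0016 -1.    ] F [-1.3  0.4 10.8] op 0.0451 gf 45.0 q [-0.53  0.22  1.54  0.    1.37 -1.01]
[ 0.17484178  0.11236507 -0.05834419]
```

Call:
move_arm(
  plan=[
    [0,0,-0.6,0,0,0,35],
    [0,0,-0.6,0,0,0,35],
    [0,0,-0.6,0,0,0,35],
    [0,0,-0.6,0,0,0,35],
    [0,0,-0.6,0,0,0,35],
    [0,0,-0.6,0,0,0,35],
    [0,0,-0.6,0,0,0,35],
    [0,0,-0.6,0,0,0,35],
    [0,0,-0.5,0,0,0,35],
    [0,0,0,0,0,0,35],
  ],
)

```text
t: 29.75
tool_pos: [0.5558, -0.2649, 0.1445]
orientation: [0.833, 3.027, -0.001]
force: [-1.9, 1.1, 10.1]
opening: 0.0445
gripper_force: 45.0
```

Run:
```python
from h import *
s,R=pose();print(s['wrist_torque'])
c=cam('side');save({'frame':cv2.resize(c['frame'][100:260,310:470],(500,500))},'i.png')
```

```text
t 29.75 p [ 0.5558 -0.2649  0.1445] yaw_y 59.23 zax [ 0.0021 -0.0015 -1.    ] F [-1.9  1.1 10.1] op 0.0445 gf 45.0 q [-0.53  0.22  1.54 -0.    1.37 -1.56]
[0.15434024 0.30019356 0.02384376]
```

View pics/i.png

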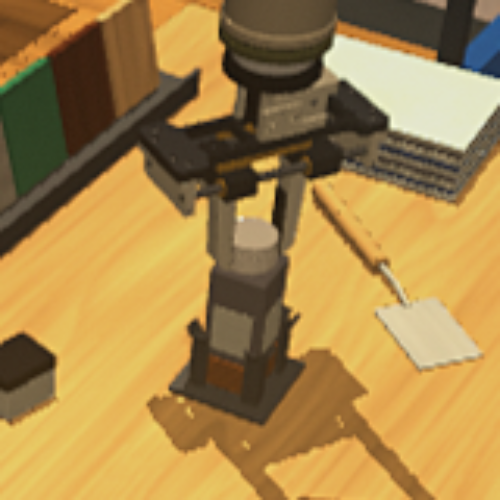

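The picture shows the cap at (255,240) held level between the fingers and the bottle upright in the cradle. The gripper has turned about 79° in all, so I lift a little first.

Call:
move_arm(
  plan=[
    [0,0,0,0,0,-0.1,35],
    [0,0,0,0,0,-0.1,35],
    [0,0,0,0,0,-0.1,35],
    [0,0,0,0,0,-0.1,35],
    [0,0,0,0,0,-0.1,35],
    [0,0,0,0,0,-0.1,35],
    [0,0,0,0,0,-0.1,35],
    [0,0,0,0,0,0,35],
    [0,0,0,0,0,0,35],
    [0,0,0,0,0,0,35],
  ],
)

```text
t: 30.8
tool_pos: [0.555, -0.2643, 0.1597]
orientation: [-0.836, -3.028, -0.0]
force: [-0.3, -1.3, -0.6]
opening: 0.0453
gripper_force: 45.0
```

Run:
```python
from h import *
s,R=pose();print(s['wrist_torque'])
```

```text
t 30.8 p [ 0.555  -0.2643  0.1597] yaw_y 59.11 zax [-3.e-04  2.e-04 -1.e+00] F [-0.3 -1.3 -0.6] op 0.0453 gf 45.0 q [-0.53  0.21  1.53  0.    1.4  -1.56]
[ 1.66119841e-02 -1.56091608e-01  1.03965709e-04]
```

The force is near zero, so the cap is free. I lift the remaining 70 mm.

Call:
move_arm(
  plan=[
    [0,0,0,0,0,-0.2,35],
    [0,0,0,0,0,-0.3,35],
    [0,0,0,0,0,-0.4,35],
    [0,0,0,0,0,-0.5,35],
    [0,0,0,0,0,-0.5,35],
    [0,0,0,0,0,-0.4,35],
    [0,0,0,0,0,-0.3,35],
    [0,0,0,0,0,-0.18,35],
    [0,0,0,0,0,0,35],
    [0,0,0,0,0,0,35],
  ],
)

```text
t: 31.8
tool_pos: [0.5549, -0.2643, 0.2289]
orientation: [-0.836, -3.028, -0.0]
force: [-1.0, 0.4, 0.5]
opening: 0.0451
gripper_force: 45.0
```

Run:
```python
from h import *
pose()
B=(.50,.61,-.32,-.21)
for n in('scene','side'): top(cam(n),B,.241);top(cam(n),B,.128)
save({'frame':np.hstack([cv2.resize(cam('scene')['frame'][165:285,150:270],(400,400)),cv2.resize(cam('side')['frame'][100:260,310:470],(400,400))])},'j.png')
```

```text
t 31.8 p [ 0.5549 -0.2643  0.2289] yaw_y 59.12 zax [-6.e-04  3.e-04 -1.e+00] F [-1.   0.4  0.5] op 0.0451 gf 45.0 q [-0.53  0.17  1.45 -0.    1.53 -1.56]
rect [ 556.8 -267.8] [34.7 50.1] 89.98 mean [ 0.5582 -0.266   0.241 ] z 0.2422 214
rect [ 561.6 -274.7] [47.1 31.9] 0.83 mean [ 0.5654 -0.2772  0.128 ] z 0.1292 135
rect [ 551.2 -264.8] [36.8 43.6] 29.31 mean [ 0.5506 -0.2638  0.241 ] z 0.2412 134
rect [ 549.2 -252.7] [54.4 45.7] 28.68 mean [ 0.551 -0.253  0.128] z 0.1279 156
```

View pics/j.png

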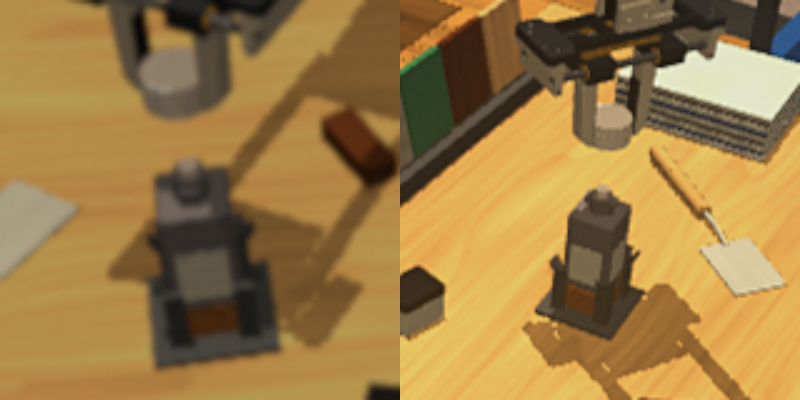

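The cap is held level at (180,80) left and (605,125) right, above the open neck of the bottle at (188,175) left. Its top is at z 0.241, and the bottle and riser stand in the cradle.

```bash
python3 -c "from plant import *;print(close_job())"
```

```text
the job is handed in; nothing more can be done
None
```

The job is handed in at about 32 s: the riser and bottle stand seated in the cradle, and the freed cap is held level 8 cm above where it sat, over the bottle.

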